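# Eject the tablet tin and catch it on the chute

## Task

Press the dispenser's ejector key all the way down with one finger so that the small metal tin pops up out of its pocket, and with the other finger stop the tin on the chute before it slides off the low end. Do not lift the tin, and leave the other things on the shelf where they are. Finish while holding: the key still held fully down and the tin resting against your other finger.

Things in the scene. Friction and masses are not known exactly. Their poses are not given: they have to be found in the camera images.
- dispenser: grey plastic tin dispenser fixed to the shelf, about 135 x 125 mm, highest point its back wall, 74 mm. Origin on the shelf surface below it, z up. A straight chute (46 mm wide inside, centred on y = 0, side walls 4 mm thick and 8 mm above its floor) falls to the body's -x at 24 degrees. Behind its upper lip is a pocket 38 mm long, 9 mm deep, with a steel lifting pad as floor
- chute_lip (a point): mid-width point of the chute floor's upper edge, where the pocket begins: x = +35, y = 0, z = 51 mm in the dispenser's frame
- chute_end (a point): mid-width point of the chute floor's open low end: x = -52, y = 0, z = 12 mm in the dispenser's frame. The chute is slippery: a popped tin slides down and off here in under half a second unless a finger already stands in the chute
- chute_stop (a point): point on the chute floor, mid-width, straight beside the key: x = -25, y = 0, z = 24 mm in the dispenser's frame (its axes are the dispenser's)
- ejector_key (a joint): travel of the ejector key, m: 0 = up (rest), 0.012 = fully down. It moves straight down and springs back. About 2.5 N starts it and 4 to 5 N (with the tin in) holds it fully down. The pad in the pocket rises by as much as the key goes down; the tin clears the lip and starts sliding when the key is about 9 mm down
- key_top (a point): centre of the top face of the ejector key, a flat white paddle 34 mm (dispenser's x) x 52 mm (its y) beside the chute; it sits at x = -25, y = +64 mm in the dispenser's frame, spanning y 38 to 90 mm. Top 48 mm above the shelf at rest, 36 mm fully down: then a second fingertip at equal height over chute_stop is 12 mm above the chute floor. Moves with the key
- tin: closed aluminium tablet tin, 32 (x) x 40 (y) x 24 (z) mm, about 120 g, loose, lying in the pocket, tilted 24 degrees with the chute and standing 15 mm out of it. Origin at the centre of its underside, x uphill along the chute
- tin_center (a point): centre of the tin, 12 mm above its underside. In the dispenser's frame it starts near x = +49 mm
- denture_cup: bystander: white lidded denture cup, 96 mm wide, 78 mm tall, behind the dispenser or where the tumbler may stand. Origin under its centre
- tumbler: bystander: stainless tumbler, 74 mm wide, 105 mm tall. Origin under its centre
- denture_brush: bystander: blue denture brush lying along its x, 170 mm long, beside the key. Origin at its underside near mid-length
- tweezers: bystander: chrome tweezers lying along its x, 98 mm long, 8 mm high, beside the chute. Origin under its middle
- tablet_tube: bystander: upright aluminium tablet tube with flip cap, 33 mm wide, 98 mm tall, behind the dispenser. Origin under its centre
- mouthwash: bystander: mouthwash bottle, 64 mm wide, 160 mm tall, standing well off to one side. Origin under its centre
- soap_dish: bystander: ceramic soap dish with soap, 80 x 115 mm, 29 mm tall, well off to the other side. Origin under its centre
There are look-alikes about, which are no part of the job. There is more than one size of the tin; the job needs the largest. What is shaped like the dispenser but purple is not meant.

How it is judged:
By the outcome, as a careful person would: the job done as asked, in the order asked, and still so for the second after the job is handed in, while the arm keeps its last pose, push and grip.
It also fails if it takes over 27 s, if anything falls off the work surface, if the arm or the gripper's body presses on something with over 40 N, if the wrist force passes 120 N, or if a joint passes its speed limit or range.

## Robot

A 6-joint arm with a two-finger parallel gripper is mounted at the origin on the work surface. World frame = base frame: x ahead of the robot, y to its left, z up, the work surface at z = 0. Lengths are in mm, angles in degrees, forces in N, time in s.
With the tool pointing down it reaches from about 200 to 875 mm from the base axis. Payload 3.4 kg.
Tool frame: the origin (TCP) lies at the very end of the fingers, on their centre line; the grasp point (between the pads) lies 19 mm behind it; z points along the fingers, y is the direction in which the jaws open and shut (so a half turn about z gives the same grasp; the last joint's range is limited). The gripper opens to 94 mm and grips with 3 to 60 N. Pads are 16 mm wide; open, the fingers measure 119 mm over their backs; the gripper's body (75 mm by 177 mm) begins 78 mm behind the grasp point.
Start: joints at [58.843, 15.808, 86.224, -0, 77.962, -6.933], TCP at [235.953, 524.397, 205.493] pointing down, gripper open.
Joint ranges: [-165.64, 165.64], [-43.16, 119.46], [12.63, 154.43], [-67.54, 247.53], [6.08, 155.33], [-154.97, 154.97]. Speed limits (degrees/s): [147.25, 147.25, 180, 180, 180, 180].

## Interface

Orientations are given as a 3x3 rotation matrix whose columns are the frame's x, y, z axes.
In Python, from bench import r gives the robot as it stands.
- The arm moves only by the tool apply_moves, never from a script. Its argument "motion" is a list that holds one entry, the list of rows, each a list of 7 numbers: the opening, from 0 (shut) to 1 (fully open), then the shift along the tool's x, y, z in m, then the turn, a rotation vector about the tool's x, y, z in rad. A call has 1 to 5 rows; each row is the pose to reach, as a shift and turn from the pose commanded when the call began, along the tool's axes at that moment; what a row does not reach only later rows make up. A row lasts 1/8 s, in which the tool goes at most 62.5 mm and 10.7 degrees, less where a joint would pass 70% of its speed; a pose out of reach is approached as far as the arm can. A call with a gripper value outside its range is refused whole. The fingers move at their own pace and stop on an object; "force" is the grip in N (left out, the last holds). Time passes only in rows, so rows that repeat a pose let the fingers close. It gives the time, the measured TCP pose, the force and the opening at its end, in the units of the state.
- r.get_state(): the state, without advancing time (a new reading comes with each control period).
- r.camera(name): name is "scene" or "top" or "wrist"; returns (picture, depth): 400x640x3 uint8, blue, green, red; 400x640 float32, mm along the optical axis (not along the pixel's ray), 0 where there is no reading.
- r.calibration(name): a dict with "fx", "fy", "cx", "cy" (pixels), "k1" (the pictures are not rectified: a ray, as slopes to the right and down, at radius r is drawn at 1 + k1 r^2 times it, then the intrinsics apply), "xyz" and "attitude" of the camera in the world. Camera axes: x right, y down, z forward; pixel columns grow to the right and rows downward; lengths in mm; the calibration is good to about 2 mm. A picture is of the moment at which its call begins: read the wrist's pose just before it. calibration takes no time and is no camera call; for the wrist camera it gives the pose at the moment of the call.
- r.sign_off(): hands the job in, once; it reports no verdict.
The state is a dict: "time_s": time; "joint_pos": joint angles; "joint_velocities": joint speeds; "joint_torque": joint torques, N m; "tcp_pos": TCP position; "orientation": TCP orientation; "contact_force": force on the tool from outside, world axes, zero at the start; "wrist_torque": the same for the moment, N m; "finger_gap": opening from 0.0 (shut) to 1.0 (fully open).
Only numpy, scipy, OpenCV 4.12 (cv2) and the standard library are available. Lean on these libraries where they do the work, as an engineer would, in place of code of your own. Each camera call takes 0.05 s, during which the arm holds its last target. There are 200 camera calls.

## Working session

There is one attempt and no reset: what is moved stays moved. The work goes in short steps, Python scripts to look and compute and a tool call to move; the robot and the scene stay as the last step left them, time stands still between calls to the robot, and variables do not carry over. Pictures are saved under pics/ and viewed, about 8 in all and at most 12, crops included, and the job is handed in when it is done.

Besides the shell and the picture viewer there is one more tool, called as name([rows], argument=value, ...), one row to a line, values as JSON. apply_moves: Moves the arm, as the interface text tells. Its arguments: {"type":"object","properties":{"motion":{"type":"array","items":{"type":"array","items":{"type":"array","items":{"type":"number"}}}},"force":{"type":"number"}},"required":["motion"]}

```bash
mkdir -p pics; ls
cat > h.py <<'E'
import numpy as np, cv2
from bench import r
def pts(name, cal, depth):
    v,u=np.mgrid[0:400,0:640]
    K=np.array([[cal["fx"],0,cal["cx"]],[0,cal["fy"],cal["cy"]],[0,0,1.]])
    p=np.stack([u.ravel(),v.ravel()],1).astype(np.float64).reshape(-1,1,2)
    n=cv2.undistortPoints(p,K,np.array([cal["k1"],0,0,0,0.])).reshape(400,640,2)
    c=np.dstack([n,np.ones((400,640))])*depth[...,None]
    return c@np.array(cal["attitude"]).T+np.array(cal["xyz"])
E
python3 - <<'E'
from h import *
print(r.get_state())
for n in ("scene","top"):
    c=r.calibration(n); print(n,c)
    im,d=r.camera(n); cv2.imwrite(f"pics/{n}0.png",im); np.savez(f"{n}0.npz",im=im,d=d,P=pts(n,c,d))
E
```

```text
pics
{'time_s': 0.0, 'joint_pos': array([ 5.88437629e+01,  1.58454121e+01,  8.62954090e+01, -1.17186660e-03,
        7.79609406e+01, -6.93140344e+00]), 'joint_velocities': array([-0.04592592,  0.01899007,  0.00350099,  0.05221824,  0.06837523,
        0.10175283]), 'joint_torque': array([ 1.27243402e-04, -4.04596317e+01, -2.37225598e+01,  7.02369050e-02,
        3.45399755e-02, -1.10487733e-04]), 'tcp_pos': array([235.63383814, 523.87321227, 204.62542407]), 'orientation': array([[-9.11944028e-01,  4.10313632e-01, -9.01775758e-04],
       [ 4.10314577e-01,  9.11942765e-01, -1.53024146e-03],
       [ 1.94488947e-04, -1.76550630e-03, -9.99998423e-01]]), 'contact_force': array([ 0.32079496, -0.22595248,  0.1816082 ]), 'wrist_torque': array([-0.03081217, -0.01139453, -0.04707879]), 'finger_gap': 1.0024327863054936}
scene {'fx': 469.5669491018524, 'fy': 469.5669491018524, 'cx': 317.9689815487093, 'cy': 196.34425160919952, 'k1': -0.1174490757888737, 'xyz': array([1011.79383714,  519.86279281, 1243.71431455]), 'attitude': array([[-0.75082674,  0.56772323, -0.33756413],
       [ 0.66049027,  0.6426964 , -0.38819316],
       [-0.00343502, -0.51442363, -0.85752932]])}
top {'fx': 405.6491397819839, 'fy': 405.6491397819839, 'cx': 317.9314583761709, 'cy': 201.23655184671085, 'k1': -0.02063038109514352, 'xyz': array([394.21014303, -12.47746647, 989.8316188 ]), 'attitude': array([[-0.01863626, -0.98426161,  0.17573212],
       [-0.99954828,  0.02248593,  0.0199406 ],
       [-0.02357827, -0.17528112, -0.98423605]])}
```

View pics/top0.png

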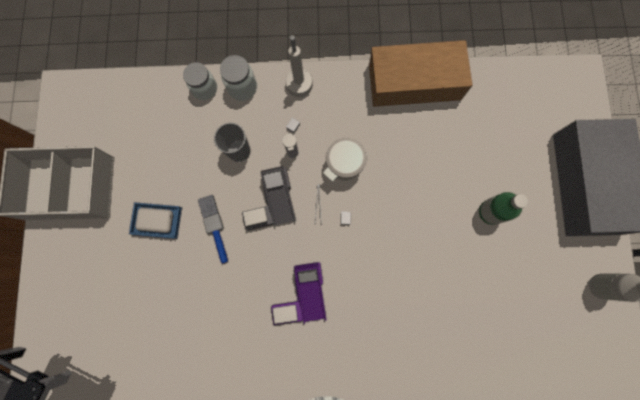

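View pics/scene0.png

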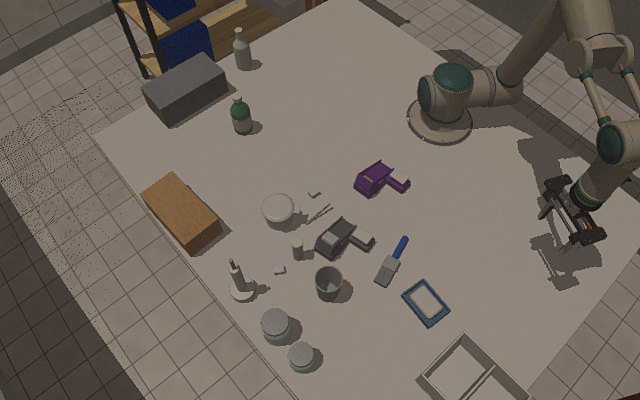

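The top view shows the grey dispenser at about (278,195). Its tin is at (274,181), the white key at (255,217), and the chute falls toward the robot. The purple look-alike is at (310,295). The scene view agrees, with the dispenser at (340,238) and the key at (360,242).

```bash
python3 - <<'E'
from h import *
for n,(u0,u1,v0,v1),kp in (("top",(230,310,155,240),(256,216)),("scene",(300,390,205,270),(361,241))):
    z=np.load(n+"0.npz"); im,P=z["im"],z["P"]
    cv2.imwrite(f"pics/{n}_crop.png",cv2.resize(im[v0:v1,u0:u1],None,fx=7,fy=7,interpolation=cv2.INTER_CUBIC))
    g=im.min(2); print(n,"key px",im[kp[1],kp[0]],P[kp[1],kp[0]])
    m=np.zeros_like(g); m[v0:v1,u0:u1]=1
    H=P[...,2]
    k=(m>0)&(H>42)&(H<54)&(g>0.8*g[kp[1],kp[0]])
    nl,L=cv2.connectedComponents(k.astype(np.uint8)); k=L==L[kp[1],kp[0]]
    q=P[k]; print("key n",k.sum(),"mean",q.mean(0),cv2.minAreaRect(q[:,:2].astype(np.float32)))
    b=(m>0)&(H>6)&(H<85); q=P[b]
    for lo,hi in ((6,30),(30,46),(46,54),(54,66),(66,80)):
        s=q[(q[:,2]>lo)&(q[:,2]<hi)]; print(lo,hi,len(s),s.min(0).round(),s.max(0).round())
    rect=cv2.minAreaRect(q[:,:2].astype(np.float32)); print("all",rect)
E
python3 -c "
import cv2,numpy as np
a=cv2.imread('pics/top_crop.png');b=cv2.imread('pics/scene_crop.png')
a=cv2.resize(a,(390,415));b=cv2.resize(b,(405,292));c=np.zeros((415,795,3),np.uint8);c[:,:390]=a;c[:292,390:]=b;cv2.imwrite('pics/crops.png',cv2.convertScaleAbs(c,alpha=1.4))"
```

```text
top key px [162 178 188] [530.10144477 152.64282875  50.16366328]
key n 282 mean [530.75982259 156.5598335   48.17315924] ((530.7067260742188, 156.92538452148438), (32.31385040283203, 49.388572692871094), 12.5796480178833)
6 30 726 [501.  60.   6.] [692. 224.  30.]
30 46 486 [510.  67.  30.] [685. 221.  46.]
46 54 435 [509.  77.  46.] [680. 216.  54.]
54 66 137 [584.  79.  54.] [677. 213.  66.]
66 80 312 [595.  84.  66.] [674. 213.  79.]
all ((596.076904296875, 143.1884002685547), (162.6651153564453, 191.31658935546875), 88.96095275878906)
scene key px [63 71 76] [545.70278232 167.66588647  44.30782817]
key n 199 mean [532.04913903 156.55086348  46.79168791] ((531.7731323242188, 155.6924285888672), (36.5808219909668, 52.096527099609375), 15.876020431518555)
6 30 741 [407.  -1.   6.] [702. 274.  30.]
30 46 319 [511.  66.  30.] [701. 183.  46.]
46 54 208 [511.  74.  46.] [701. 182.  54.]
54 66 140 [535.  78.  54.] [701. 143.  66.]
66 80 207 [596.  80.  66.] [698. 142.  80.]
all ((552.91552734375, 112.08934020996094), (212.9481201171875, 252.20166015625), 45.535003662109375)
```

View pics/crops.png

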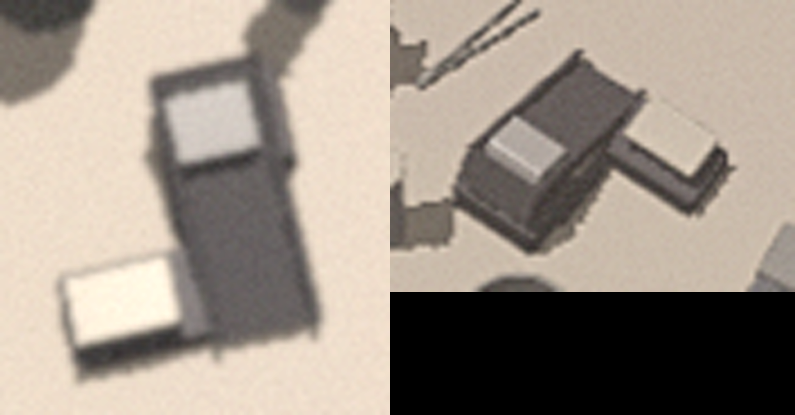

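The crops show the chute running up and to the left at about +13° yaw, with the key on its +y side. The measured key top is at z 48, about 32 x 50 mm, which matches the given sizes. I'll move above the work point now.

apply_moves([
  [[0.55,-0.05,-0.027,0,0,0,-0.13],[0.55,-0.1,-0.054,0,0,0,-0.26],[0.55,-0.15,-0.081,0,0,0,-0.39],[0.55,-0.2,-0.108,0,0,0,-0.52],[0.55,-0.25,-0.135,0,0,0,-0.646]],
], force=20)

```text
time_s: 0.72
tcp_pos: [409.2, 297.1, 205.2]
orientation: [[-0.974, -0.226, -0.0], [-0.226, 0.974, 0.0], [0.0, 0.0, -1.0]]
contact_force: [1.5, 0.4, -0.3]
finger_gap: 0.558
```

apply_moves([
  [[0.55,-0.022,-0.049,0,0,0,0],[0.55,-0.044,-0.098,0,0,0,0],[0.55,-0.066,-0.147,0,0,0,0],[0.55,-0.087,-0.196,0,0,0,0],[0.55,-0.087,-0.196,0,0,0,0]],
])

```text
time_s: 1.35
tcp_pos: [538.6, 123.9, 204.7]
orientation: [[-0.976, -0.217, -0.0], [-0.217, 0.976, -0.001], [0.001, -0.001, -1.0]]
contact_force: [-1.2, 0.6, 0.6]
finger_gap: 0.546
```

Run:
```python
from h import *
s=r.get_state(); print(s["tcp_pos"],s["finger_gap"],s["time_s"])
c=r.calibration("wrist"); print(c)
im,d=r.camera("wrist"); cv2.imwrite("pics/w1.png",im); np.savez("w1.npz",im=im,d=d,P=pts("wrist",c,d))
```

```text
[538.56893127 123.85767702 204.66471089] 0.5461747151658992 1.35
{'fx': 301.6416640826473, 'fy': 301.6416640826473, 'cx': 324.9412246788037, 'cy': 194.51318688168234, 'k1': -0.0544651963313794, 'xyz': array([457.04843333, 105.81323833, 383.49000606]), 'attitude': array([[-2.16229700e-01,  9.36631142e-01,  2.75620791e-01],
       [ 9.76342230e-01,  2.07652531e-01,  6.03015484e-02],
       [-7.53046613e-04,  2.82139204e-01, -9.59373182e-01]])}
```

View pics/w1.png

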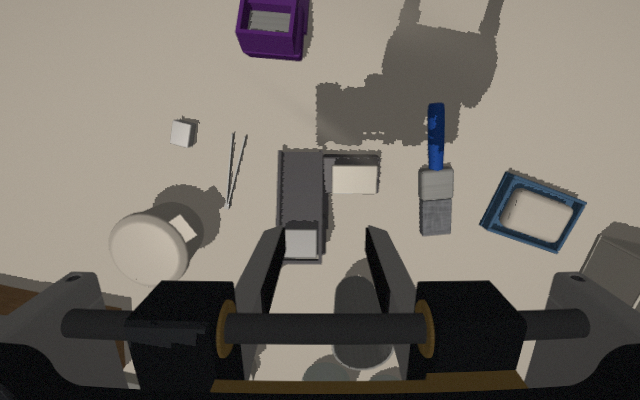

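The wrist view shows the chute at (302,185), the key at (355,180) and the tin at (300,243). The fingertips are at (283,230) and (368,230), lined up with the chute. Next I'll measure the key and chute from this closer view.

Run:
```python
from h import *
z=np.load("w1.npz"); im,P=z["im"],z["P"]; H=P[...,2]; g=im.min(2)
kp=(355,180); print(im[180,355],P[180,355])
k=(H>40)&(H<55)&(g>0.8*g[180,355]); nl,L=cv2.connectedComponents(k.astype(np.uint8)); k=L==L[180,355]
q=P[k]; c,wh,a=cv2.minAreaRect(q[:,:2].astype(np.float32)); print("key",k.sum(),q[:,2].mean(),c,wh,a)
h=[];
for yaw in (12.5,):
    t=np.radians(yaw); R=np.array([[np.cos(t),-np.sin(t)],[np.sin(t),np.cos(t)]])
    key=np.array([530.9,156.7]); O=key-R@[-25,64]
    D=(P[...,:2]-O)@R
    # chute walls/floor in dispenser frame, rows of x
    m=(np.abs(D[...,1])<40)&(H>8)&(H<80)&(D[...,0]>-70)&(D[...,0]<90)
    m[225:]=m[225:]
    # plan: tin
    for x in (-45,-25,-5,15):
        s=m&(np.abs(D[...,0]-x)<3); o=np.argsort(D[...,1][s]); 
        yy=D[...,1][s][o]; hh=H[s][o]
        print(x," ".join(f"{y:.0f}:{z:.0f}" for y,z in zip(yy[::6],hh[::6])))
    d=m&(np.abs(D[...,1])<18); 
    for x in range(-60,90,6):
        s=d&(np.abs(D[...,0]-x)<3)
        if s.any(): print(x,round(float(np.median(H[s])),1),end=" | ")
    # wall edges: y at left/right for heights above table
    ys=[]
    for v in range(152,225,8):
        row=[(D[v,u,0],D[v,u,1],H[v,u]) for u in range(270,335) if H[v,u]>10]
        print(v,np.round(row[0]),np.round(row[-1]))
```

```text
[172 187 195] [529.42737127 156.9590305   46.46013809]
key 1193 47.593988333582416 (529.1620483398438, 155.72044372558594) (32.39868927001953, 50.526947021484375) 12.514771461486816
-45 -27:24 -25:23 -24:24 -23:23 -23:26 -22:15 -20:15 -19:15 -18:16 -17:16 -15:16 -14:18 -12:16 -11:14 -9:16 -8:15 -7:15 -6:16 -4:17 -3:18 -1:15 1:16 2:16 3:16 4:16 6:18 7:17 8:17 10:16 12:16 13:17 14:17 15:17 18:14 19:15 20:14 21:16 23:25 24:24 25:24 26:22 28:25 29:25 30:25 32:25 34:25 35:24 36:24 37:24 38:25 40:25
-25 -26:31 -25:32 -24:32 -23:35 -22:24 -21:25 -20:25 -18:24 -16:26 -15:25 -14:26 -12:26 -10:24 -9:24 -8:25 -7:24 -5:26 -3:24 -2:23 -0:24 1:25 2:25 4:24 6:24 7:25 8:26 9:28 12:23 13:24 14:26 15:25 17:26 19:25 20:23 22:25 23:33 24:34 25:34 26:24 28:25 30:24 31:25 33:23 34:24 36:26 37:46 38:47 39:48
-5 -27:41 -26:40 -25:41 -24:43 -23:34 -22:33 -21:33 -20:33 -18:34 -17:34 -16:35 -15:33 -13:34 -11:32 -10:32 -9:33 -7:34 -6:35 -5:34 -4:34 -2:35 -1:35 1:32 2:33 3:32 5:33 6:33 7:33 8:35 10:35 11:36 13:32 14:33 16:32 17:34 18:34 19:36 20:35 22:43 23:45 25:41 26:14 30:24 34:24
15 -26:50 -25:50 -24:52 -23:47 -23:43 -21:44 -20:46 -19:44 -18:44 -17:43 -15:44 -14:46 -12:41 -11:42 -10:42 -8:42 -7:43 -6:43 -5:43 -3:45 -1:42 0:41 1:43 2:42 4:43 5:45 6:44 8:42 10:43 11:42 12:44 13:43 15:44 16:44 18:42 19:42 20:43 22:52 23:53 24:53 25:52 27:14 29:15 30:15 33:13
-54 12.8 | -48 14.9 | -42 17.2 | -36 19.8 | -30 22.7 | -24 25.2 | -18 27.9 | -12 30.7 | -6 33.4 | 0 36.0 | 6 38.9 | 12 41.5 | 18 44.1 | 24 46.6 | 30 63.4 | 36 68.4 | 42 71.3 | 48 74.0 | 54 76.0 | 60 73.5 | 66 73.1 | 72 54.1 | 152 [-55. -27.  19.] [-55.  25.  19.]
160 [-46. -27.  24.] [-46.  41.  24.]
168 [-37. -26.  29.] [-40.  40.  47.]
176 [-27. -26.  31.] [-31.  40.  48.]
184 [-19. -26.  36.] [-22.  40.  47.]
192 [-10. -27.  40.] [-12.  41.  46.]
200 [ -2. -27.  44.] [ 8. 33. 14.]
208 [  7. -26.  48.] [19. 33. 14.]
216 [ 16. -26.  52.] [30. 33. 14.]
224 [ 24. -27.  56.] [41. 33. 15.]
```

The dispenser frame fits to about 1 mm: the walls are at ±23–27, the floor height profile matches and the yaw is 12.5°. I'll descend to just above the key.

apply_moves([
  [[0.55,0.001,0.0015,0.05,0,0,0],[0.55,0.001,0.0015,0.1,0,0,0],[0.55,0.001,0.0015,0.14,0,0,0],[0.55,0.001,0.0015,0.147,0,0,0],[0.55,0.001,0.0015,0.147,0,0,0]],
])

```text
time_s: 2.02
tcp_pos: [535.4, 129.0, 59.1]
orientation: [[-0.975, -0.222, 0.0], [-0.222, 0.975, 0.0], [-0.0, 0.0, -1.0]]
contact_force: [-0.3, -0.8, 0.4]
finger_gap: 0.549
```

Run:
```python
from h import *
s=r.get_state(); print(s["tcp_pos"],s["finger_gap"],s["contact_force"],s["time_s"])
im,d=r.camera("wrist"); cv2.imwrite("pics/w2.png",im[100:330,180:500].repeat(2,0).repeat(2,1))
```

```text
[535.44037604 128.98838101  59.05337728] 0.549067363620871 [-0.34455015 -0.8442746   0.41530727] 2.025
```

View pics/w2.png

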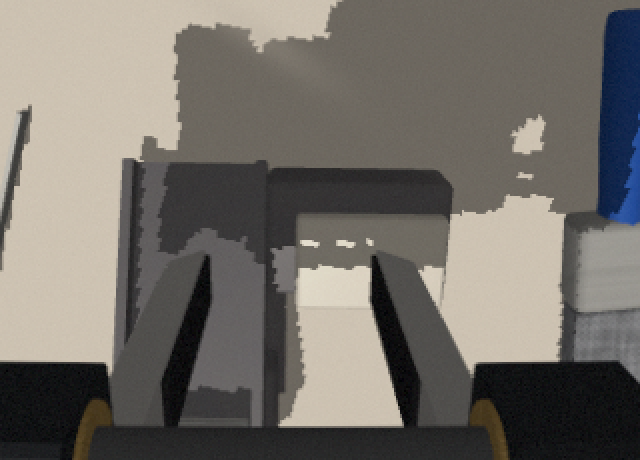

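The right finger is over the key at about (390,270). The left finger, at about (190,270), is inside the chute, which spans 130–265. I'll correct a few mm sideways and start down.

apply_moves([
  [[0.55,-0.001,-0.0033,0.004,0,0,0],[0.55,-0.001,-0.0033,0.008,0,0,0],[0.55,-0.001,-0.0033,0.012,0,0,0],[0.55,-0.001,-0.0033,0.014,0,0,0],[0.55,-0.001,-0.0033,0.014,0,0,0]],
])

```text
time_s: 2.7
tcp_pos: [537.6, 125.0, 44.7]
orientation: [[-0.975, -0.221, 0.001], [-0.221, 0.975, 0.0], [-0.001, -0.0, -1.0]]
contact_force: [1.0, -0.5, 3.4]
finger_gap: 0.553
```

Run:
```python
from h import *
s=r.get_state(); print(s["tcp_pos"],s["finger_gap"],s["contact_force"],s["wrist_torque"],s["time_s"])
```

```text
[537.64241345 125.02723969  44.73570175] 0.552851160502547 [ 1.04441218 -0.54703839  3.4109176 ] [-0.0341098  -0.03870871  0.01987041] 2.7
```

apply_moves([
  [[0.55,0,0,0.003,0,0,0],[0.55,0,0,0.006,0,0,0],[0.55,0,0,0.008,0,0,0],[0.55,0,0,0.0095,0,0,0],[0.55,0,0,0.0095,0,0,0]],
])

```text
time_s: 3.32
tcp_pos: [537.5, 125.0, 36.0]
orientation: [[-0.975, -0.221, 0.001], [-0.221, 0.975, 0.0], [-0.001, -0.0, -1.0]]
contact_force: [-1.5, -1.7, 11.1]
finger_gap: 0.551
```

apply_moves([
  [[0.55,0,0,0.0005,0,0,0],[0.55,0,0,0.001,0,0,0],[0.55,0,0,0.001,0,0,0],[0.55,0,0,0.001,0,0,0]],
])

```text
time_s: 3.82
tcp_pos: [537.5, 125.0, 35.9]
orientation: [[-0.975, -0.221, 0.001], [-0.221, 0.975, 0.0], [-0.001, -0.0, -1.0]]
contact_force: [-2.0, -1.7, 16.0]
finger_gap: 0.548
```

Run:
```python
from h import *
s=r.get_state(); print(s["tcp_pos"],s["finger_gap"],s["contact_force"],s["wrist_torque"],s["time_s"])
c=r.calibration("wrist"); im,d=r.camera("wrist"); a=im[100:330,180:500].repeat(2,0).repeat(2,1)[:, :400]
im2,d2=r.camera("scene"); b=cv2.resize(im2[190:290,290:390],(395,460),interpolation=cv2.INTER_CUBIC)
cv2.imwrite("pics/f1.png",np.hstack([a,b]))
t=np.radians(12.5); R=np.array([[np.cos(t),-np.sin(t)],[np.sin(t),np.cos(t)]]); O=np.array([530.3,156.3])-R@[-25,64]
for n,cc,dd in (("w",c,d),("s",r.calibration("scene"),d2)):
    P=pts(n,cc,dd); D=(P[...,:2]-O)@R; H=P[...,2]
    for x in range(-50,75,5):
        q=(np.abs(D[...,0]-x)<2.5)&(np.abs(D[...,1])<17)&(H<90)&(H>5)
        if q.any(): print(n,x,round(float(np.median(H[q])),1),q.sum(),end=" | ")
    print()
```

```text
[537.47993052 125.04060788  35.89969687] 0.5479823636492167 [-2.03627196 -1.6870689  16.03087081] [0.08973015 0.51914065 0.07440092] 3.825
w -50 13.4 371 | w -45 15.6 383 | w -40 17.9 380 | w -35 59.5 1406 | w -30 22.8 513 | w -25 25.5 355 | w -20 27.6 308 | w -15 48.8 340 | w -10 56.0 390 | w -5 59.8 251 | w 0 62.1 255 | w 5 64.4 266 | w 10 64.9 42 | w 40 57.7 200 | w 45 59.3 396 | w 50 61.5 428 | w 55 63.7 437 | w 60 65.4 277 | 
s -50 11.9 8 | s -45 14.9 6 | s -40 16.3 7 | s -35 18.2 8 | s -30 39.5 13 | s -25 48.4 8 | s -20 58.8 9 | s -15 68.6 25 | s -10 55.5 19 | s -5 57.4 13 | s 0 59.9 15 | s 5 63.3 16 | s 10 65.1 14 | s 15 64.7 31 | s 20 55.0 37 | s 25 47.0 24 | s 30 47.6 16 | s 35 50.2 11 | s 40 55.8 14 | s 45 57.1 17 | s 50 59.5 15 | s 55 61.4 17 | s 60 64.8 11 | s 65 71.7 11 | s 70 70.4 36 |
```

View pics/f1.png

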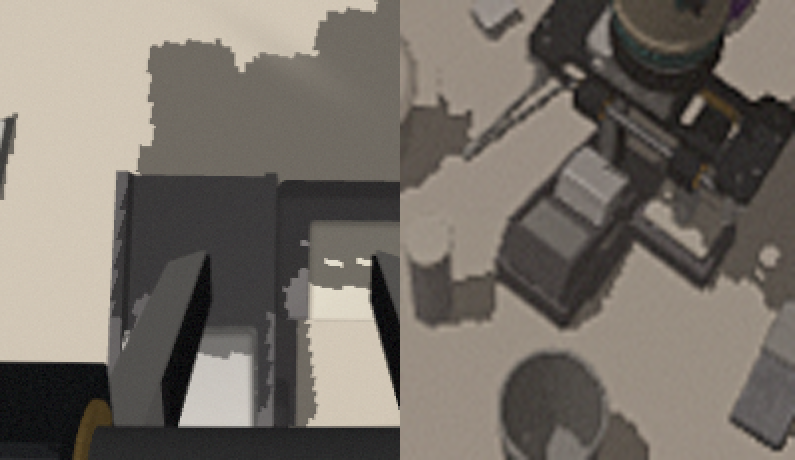

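The wrist view shows the tin against the uphill side of the chute finger at about (220,370). The scene view shows it stopped mid-chute with the pocket empty and the raised pad visible. The tin top is about 26 mm above the floor, so it is lying flat on the chute. The key is against its stop: z did not change as the force rose from 11 to 16 N.

```bash
python3 -c "
from bench import r
print(r.sign_off())"
```

```text
the job is handed in; nothing more can be done
None
```

The job was handed in at about 4 s, with the ejector key held fully down and the tin resting against the other finger on the chute.

- **What I did:** I found the grey dispenser in the top, scene and wrist views, at a yaw of about 12.5°. I set the fingers 64 mm apart and came down with one over the key and the other in the chute. Then I pressed the key to its stop.
- **Key:** the fingertips were at z = 35.9 mm, against the expected 36 mm. The force was 16 N, and pushing 1 mm further moved nothing.
- **Tin:** the wrist and scene depth both show it lying flat on the chute, spanning about x = -15 to +20 mm in the dispenser's frame, against the uphill side of the finger. The pocket is empty and its pad is raised.
- **Other objects:** the tumbler, brush, tweezers and tablet tube look untouched in the last views. I did not measure their positions again.
- **Disagreements:** measured TCP positions were 1–2 mm off the commanded ones while the arm was moving, so I corrected sideways by about 3 mm before pressing. The key's centre differed by about 2 mm between the top and wrist cameras, which is about the stated calibration accuracy. No other checks failed.

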